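Unlatch the bento cover and push it off

TASK

Open the red bento box for packing: press its snap tab fully in with the fingertips, then push the released cover along its rails until it is wholly off the box and lies flat on the beech shelf beside it. Only push the cover, never lift it, and leave the chopstick case, soy dish and food cups where they stand.

Things in the scene. Friction and masses are not known exactly. Their poses are not given: they have to be found in the camera images.
- rack: Beech rack fixed to the counter, carrying the red two-tier bento box and a raised parking shelf. Origin at counter height under the box's centre; z up, y from box to shelf (the way the cover slides), x across. In mm in this frame: box x -62..62, y -72..66; base board x -75..75, y -85..345, 12 thick; past the shelf, y 241..331, slots hold five thin upright dividers, tops at z 75.
- seat (a point): Centre of the cover's seat, rack (0, 0, 82) mm, axes as the rack's. Two side rails (y -72..64) carry the cover at z 82; lips over its side edges (|x| 50..62, z 89..92) let it slide along y only; a rear stop (y -72..-67, top z 87) blocks -y. The box's upper tier below is hollow and open at the top.
- shelf (a point): Centre of the beech shelf's top face, rack (0, 150.5, 80.5) mm, axes as the rack's. The shelf spans x -68..68, y 79..232 in the rack's frame, with side strips 5 high at |x| 63..68 and an end strip 12 high from y 222, where the cover's front edge stops.
- cover: Loose red cover, about 120 g: flange 110 (x) by 130 (y) by 5 mm, with a raised flat crown 86 by 106, 14 high on it. Origin: centre of its underside, axes as the rack's. Seated at rack (0, 0, 82), 2 mm play in y. Push the crown's rear face (cover y -53, z 5..19) towards +y. Wholly off the box once its origin is past rack y 131; meets the end strip at y 157.
- tab_top (a point): Centre of the top of the snap tab's red pad, 34 (x) by 30 (y) by 9.5 mm, outside the box on its +x side: rack (88, 71), z 98 when out, 86 when fully in; moves straight down. From it a bar (rack x -30..84, y 67..75) crosses in front of the cover and blocks it; bar top z 89.5 when out, 4.5 mm below the rails when fully in, so the cover passes over.
- latch (a joint): Travel of the snap tab in m: about 0 out (cover locked), 0.012 fully in, hard stop there. Moves under about 4 N, has no return spring and stays where it is pressed. The cover is free from about 0.009.
- chopstick_case: Stainless chopstick case, 230 by 28 by 18, loose, lying on the robot's side of the rack. Origin: centre of its underside, y along it.
- soy_dish: White ceramic soy dish, 84 across, 22 high, loose on the counter beyond the rack (+x side). Origin: centre of its underside.
- food_cup0: Green food cup, 56 across, 34 high, loose on the counter beyond the rack (+x side). Origin: centre of its underside.
- food_cup1: A second green food cup like the other. Origin: centre of its underside.
Things that resemble listed ones, but are neither listed nor needed, are in the scene too. Of the things like the cover, leave any that is turquoise; of the rest the larger one is meant.

How it is judged:
By the outcome, as a careful person would: the job done as asked, in the order asked, and still so for the second after the job is handed in, with the robot touching nothing.
It also fails if it takes over 48 s, if anything falls off the work surface, if the arm or the gripper's body presses on something with over 40 N, if the wrist force passes 120 N, or if a joint passes its speed limit or range.

ROBOT

A 7-joint arm with a two-finger parallel gripper is mounted at the origin on the work surface. World frame = base frame: x ahead of the robot, y to its left, z up, the work surface at z = 0. Lengths are in m, angles in rad, forces in N, time in s.
With the tool pointing down it reaches from about 0.425 to 1.025 m from the base axis. Payload 9.4 kg.
Tool frame: the origin (TCP) lies between the finger pads; the fingertips stand 25 mm ahead of it and the grasp point (between the pads) lies 6 mm ahead of it; z points along the fingers, y is the line along which they close (so a half turn about z gives the same grasp; the last joint's range is limited). The gripper opens to 93 mm and grips with 3 to 60 N. Pads are 15 mm wide; open, the fingers measure 128 mm over their backs; the gripper's body (75 mm by 188 mm) begins 65 mm behind the grasp point.
Start: joints at [1.271, 0.599, -0.003, 1.599, 0.002, 0.943, -0.08], TCP at [0.16, -0.707, 0.244] pointing down, gripper open.
Joint ranges: [-2.57, 2.57], [-0.35, 1.97], [-1.29, 1.29], [0.11, 2.56], [-1.05, 4.19], [0.11, 1.86], [-2.63, 2.63]. Speed limits (rad/s): [2.22, 2.22, 3.01, 3.01, 3.14, 3.14, 3.14].

INTERFACE

Orientations are given as a rotation vector (axis times angle).
In Python, from workcell import monitor, snapshot, camera_info, robot gives the robot as it stands.
- The arm moves only by the shell command python3 -m jog 'ROWS' [FORCE]. ROWS is JSON, a list of rows, each an object of numbers: "wx", "wy", "wz": the turn, a rotation vector about the world's x, y, z in units of pi/2 rad (1.0 is pi/2 rad); "dx", "dy", "dz": the shift along the world's x, y, z in units of 75 cm (1.0 is 75 cm); "grip": the opening, from 0 (shut) to 1 (fully open). A call has 1 to 20 rows; each row is the pose to reach, as a shift and turn from the pose commanded when the call began; what a row does not reach only later rows make up. A row lasts 1/12 s, in which the tool goes at most 41.7 mm and 7.16 degrees, less where a joint would pass 70% of its speed; a pose out of reach is approached as far as the arm can. A call with a number of a shift or a turn outside -1 to 1 is refused whole. A call with a gripper value outside its range is refused whole. The fingers move at their own pace and stop on an object; FORCE is the grip in N (left out, the last holds). Time passes only in rows, so rows that repeat a pose let the fingers close. It gives the time, the measured TCP pose, the force, the opening and the grip force at its end, in the units of the state.
- monitor.get_state(): the state, without advancing time (a new reading comes with each control period).
- snapshot(name): name is "side" or "top" or "wrist"; returns the picture (480x640x3 uint8, blue, green, red); there is no depth.
- camera_info(name): a dict with "vfov" (degrees; the focal length in pixels is half the picture's height over the tangent of half this angle, whatever the lens; pixels are square), "cx", "cy" (the principal point, pixels), "R" (3x3) and "t" (3): a world point X has camera coordinates R X + t. Camera axes: x right, y down, z forward; pixel columns grow to the right and rows downward; lengths in m; the calibration is good to about 2 mm. A picture is of the moment at which its call begins: read the wrist's pose just before it. camera_info takes no time and is no camera call; for the wrist camera it gives the pose at the moment of the call.
- robot.finish_job(): hands the job in; it is judged then, once.
The state is a dict: "time_s": time; "joint_positions": joint angles; "joint_vel": joint speeds; "tau": joint torques, N m; "tool_pos": TCP position; "ee_rot": TCP orientation; "ft_force": force on the tool from outside, world axes, zero at the start; "wrist_torque": the same for the moment, N m; "gripper_width": finger opening in m; "finger_force": force on a finger pad.
Only numpy, scipy, OpenCV 4.12 (cv2) and the standard library are available. Lean on these libraries where they do the work, as an engineer would, in place of code of your own. Each camera call takes 0.05 s, during which the arm holds its last target. There are 200 camera calls.

## Working session

There is one attempt and no reset: what is moved stays moved. The work goes in short steps, Python scripts to look and compute and a shell command to move; the robot and the scene stay as the last step left them, time stands still between calls to the robot, and variables do not carry over. Pictures are saved under pics/ and viewed, at most 10 in all, crops included, and the job is handed in when it is done.

```bash
mkdir -p pics; ls
python3 - <<'E'
from workcell import monitor, snapshot, camera_info
import cv2,numpy as np
for n in ("top","side"):
    cv2.imwrite(f"pics/{n}0.png",snapshot(n)); c=camera_info(n); print(n,c)
s=monitor.get_state(); print(s["time_s"],s["tool_pos"],s["ee_rot"],s["gripper_width"])
E
```

```text
pics
top {'vfov': 54.15755006383829, 'cx': 317.08997402999944, 'cy': 240.5742745137086, 'R': array([[ 0.02040482, -0.99963508,  0.01770187],
       [-0.99118947, -0.0225437 , -0.13051906],
       [ 0.1308705 , -0.01488269, -0.99128776]]), 't': array([-0.02595159,  0.53490869,  1.02340583])}
side {'vfov': 46.76719556747862, 'cx': 321.54440983151574, 'cy': 235.91912863875984, 'R': array([[ 0.94492696, -0.32675644, -0.01852765],
       [-0.18481664, -0.48602652, -0.85417857],
       [ 0.27010342,  0.81056057, -0.51964959]]), 't': array([-0.49599124,  0.17654676,  0.8933636 ])}
0.1 [ 0.16009914 -0.70667705  0.24283561] [-3.12069665e+00 -3.49181272e-01  4.41506117e-04] 0.09307616123381166
```

View pics/top0.png

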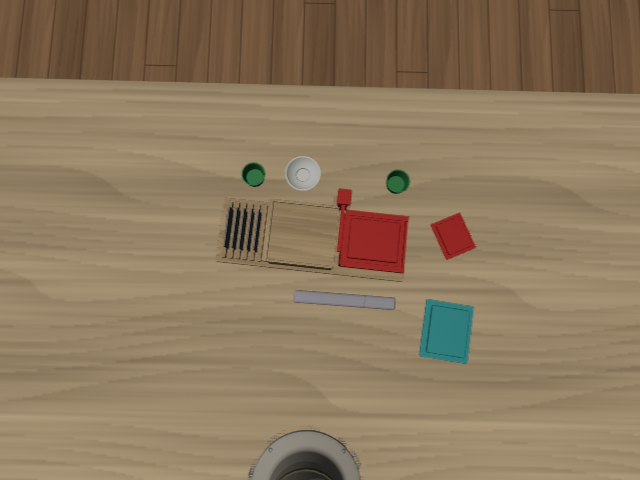

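View pics/side0.png

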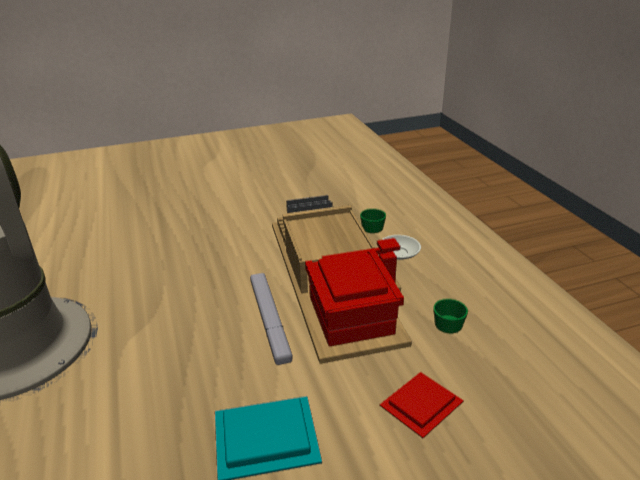

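The top view shows the box and cover around (375,240), the tab pad at (344,197), the shelf at (303,235) and the dividers at (243,230). The case is at (345,300), the cups at (254,175) and (398,181), the dish at (303,174). The decoys are the turquoise cover at (447,331) and the small red one at (454,236). The side view agrees.

```bash
cat > h.py <<'E'
import cv2,numpy as np
from workcell import monitor, snapshot, camera_info
def ray(c,uv,z):
    f=240/np.tan(np.radians(c["vfov"])/2)
    C=-c["R"].T@c["t"]; d=c["R"].T@np.array([(uv[0]-c["cx"])/f,(uv[1]-c["cy"])/f,1])
    return C+d*(z-C[2])/d[2]
def pix(c,X):
    f=240/np.tan(np.radians(c["vfov"])/2); p=c["R"]@np.asarray(X)+c["t"]
    return np.array([c["cx"]+f*p[0]/p[2],c["cy"]+f*p[1]/p[2]])
def red(im):
    h=cv2.cvtColor(im,cv2.COLOR_BGR2HSV)
    return (((h[...,0]<8)|(h[...,0]>172))&(h[...,1]>150)&(h[...,2]>50)).astype(np.uint8)*255
E
python3 - <<'E'
from h import *
im=cv2.imread("pics/top0.png"); c=camera_info("top")
print("cam",-c["R"].T@c["t"])
m=red(im); o=cv2.morphologyEx(m,cv2.MORPH_OPEN,np.ones((9,9)))
for k in cv2.findContours(o,0,2)[0]:
    r=cv2.minAreaRect(k); 
    z=0.098 if cv2.contourArea(k)<400 else 0.09
    P=[ray(c,p,z)[:2] for p in cv2.boxPoints(r)]
    print(r,cv2.contourArea(k)); print(np.round(P,4).tolist(),np.round(np.mean(P,0),4),[round(np.linalg.norm(P[i]-P[i-1]),4) for i in range(4)])
s=cv2.imread("pics/side0.png")
a=cv2.resize(im[180:290,210:415],(800,429),interpolation=cv2.INTER_CUBIC)
cv2.imwrite("pics/cropt.png",a)
cv2.imwrite("pics/crops.png",cv2.resize(s[180:370,250:450],(570,542),interpolation=cv2.INTER_CUBIC))
E
```

```text
cam [0.39679177 0.00134774 1.08476484]
((452.77587890625, 235.81036376953125), (38.60409927368164, 32.301387786865234), 66.80140686035156) 1122.5
[[0.5688, -0.2571], [0.5982, -0.322], [0.5215, -0.3533], [0.4927, -0.2888]] [ 0.5453 -0.3053] [np.float64(0.0825), np.float64(0.0713), np.float64(0.0829), np.float64(0.0706)]
((371.8917541503906, 240.77809143066406), (68.41150665283203, 57.262577056884766), 6.009006023406982) 3678.5
[[0.4752, -0.0525], [0.5986, -0.0635], [0.5864, -0.2108], [0.4631, -0.1974]] [ 0.5308 -0.131 ] [np.float64(0.1454), np.float64(0.1239), np.float64(0.1478), np.float64(0.124)]
((344.0, 196.5), (15.0, 12.0), 90.0) 175.5
[[0.6401, -0.0562], [0.6407, -0.0821], [0.6078, -0.0824], [0.6072, -0.0567]] [ 0.6239 -0.0694] [np.float64(0.0329), np.float64(0.0259), np.float64(0.0329), np.float64(0.0258)]
```

View pics/cropt.png

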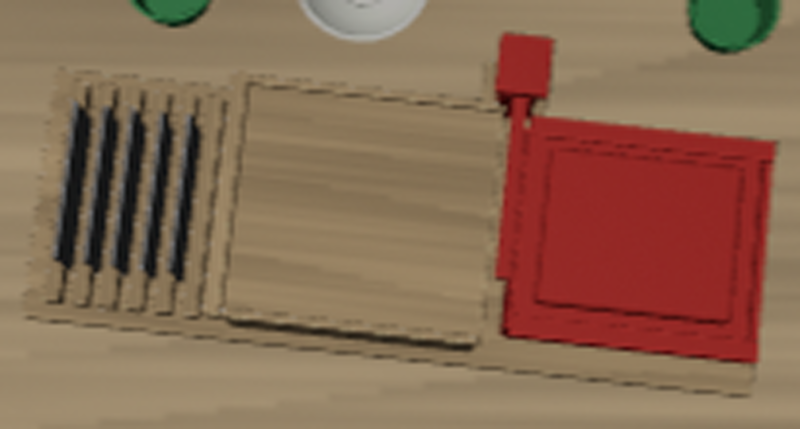

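View pics/crops.png

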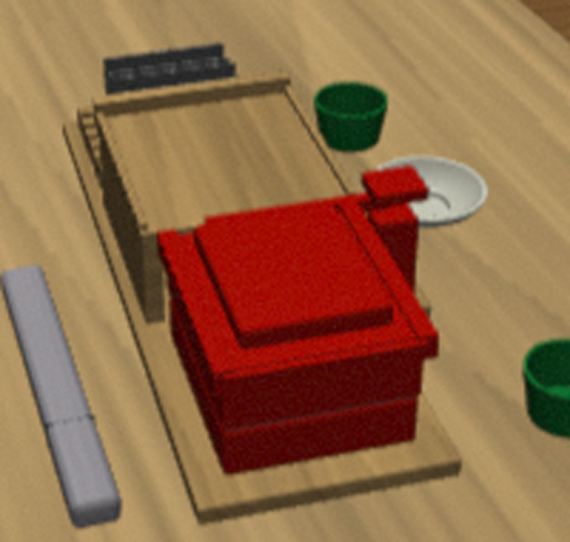

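The crop shows the crown-top corners near (552,150), (745,165), (728,322) and (538,303). The lip corners are (776,142), (756,361), (503,333) and (530,116), and the pad corners (501,33), (553,38), (549,99) and (497,95). I'll fit the rack pose to these points.

Run:
```python
from h import *
c=camera_info("top"); sc=800/205
pts=[(552,150,43,53,101),(745,165,43,-53,101),(728,322,-43,-53,101),(538,303,-43,53,101),
(776,142,62,-72,92),(756,361,-62,-72,92),(503,333,-62,64,92),(530,116,62,64,92),
(501,33,105,86,98),(553,38,105,56,98),(549,99,71,56,98),(497,95,71,86,98),
(497,279,-30,75,89.5),(24,318,-75,345,12),(748,396,-75,-85,12),(60,68,75,345,12),(476,346,-68,79,80.5)]
W=[];Rk=[]
for u,v,x,y,z in pts:
    W.append(ray(c,((u+.5)/sc-.5+210,(v+.5)/429*110-.5+180),z/1000)[:2]);Rk.append((x/1000,y/1000))
W=np.array(W);Rk=np.array(Rk)
def fit(i):
    a=W[i]-W[i].mean(0);b=Rk[i]-Rk[i].mean(0)
    th=np.arctan2((b[:,0]*a[:,1]-b[:,1]*a[:,0]).sum(),(a*b).sum())
    R=np.array([[np.cos(th),-np.sin(th)],[np.sin(th),np.cos(th)]])
    return th,R,W[i].mean(0)-R@Rk[i].mean(0)
i=list(range(len(pts)))
for it in range(2):
    th,R,t=fit(i); e=(W-(Rk@R.T+t))*1000
    print(np.degrees(th),t); print(np.round(e,1).tolist())
    i=[k for k in i if np.linalg.norm(e[k])<4]
# check with side view: project tab & crown
cs=camera_info("side")
for x,y,z in [(88,71,98),(43,-53,101),(-43,-53,101),(-62,-72,87),(-75,-85,12)]:
    p=R@[x/1000,y/1000]+t; u=pix(cs,[*p,z/1000]); print((x,y,z),p,"side",u,"crop",(u-[250,180])*2.85)
np.savez("rack.npz",R=R,t=t,th=th)
for n,(x,y) in dict(tab=(88,71),crown_rear=(0,-53),end=(0,157-53)).items(): print(n,R@[x/1000,y/1000]+t)
s=monitor.get_state();print(s["time_s"],s["tool_pos"],s["ft_force"])
from scipy.spatial.transform import Rotation as Ro
print(Ro.from_rotvec(s["ee_rot"]).as_matrix())
```

```text
-5.001949184392332 [ 0.53071127 -0.13272115]
[[-1.6, -1.2], [1.9, -1.2], [1.3, 0.7], [0.1, -2.0], [-0.5, 0.4], [1.7, 1.1], [2.1, 3.5], [-1.0, 1.1], [-0.7, 0.0], [-0.2, 1.1], [-0.7, -0.0], [-1.8, -1.3], [-1.0, -1.1], [-0.3, -1.9], [0.6, 1.6], [0.1, -3.0], [0.2, 2.0]]
-4.9491377144909245 [ 0.53063394 -0.13295798]
[[-1.4, -1.0], [1.9, -1.0], [1.3, 1.0], [0.2, -1.7], [-0.5, 0.6], [1.7, 1.4], [2.2, 3.8], [-0.9, 1.3], [-0.6, 0.1], [-0.1, 1.3], [-0.6, 0.2], [-1.6, -1.1], [-0.9, -0.9], [0.1, -1.6], [0.6, 2.0], [0.5, -2.8], [0.4, 2.3]]
(88, 71, 98) [ 0.62443111 -0.06981457] side [388.44383053 242.52709053] crop [394.56491701 178.20220802]
(43, -53, 101) [ 0.56890124 -0.18947005] side [388.61320439 286.88480862] crop [395.04763252 304.62170458]
(-43, -53, 101) [ 0.48322187 -0.18205071] side [333.82859365 296.18347528] crop [238.9114919  331.12290454]
(-62, -72, 87) [ 0.46265355 -0.19934072] side [324.76338655 313.62266523] crop [213.07565165 380.82459592]
(-75, -85, 12) [ 0.4485805  -0.21117072] side [319.33227544 359.26101786] crop [197.59698501 510.89390089]
tab [ 0.62443111 -0.06981457]
crown_rear [ 0.52606155 -0.18576038]
end [ 0.53960616 -0.02934573]
0.1 [ 0.16009914 -0.70667705  0.24283561] [ 0.87276638  0.29873306 -0.12529881]
[[ 9.75269910e-01  2.21016767e-01 -4.37514330e-04]
 [ 2.21017166e-01 -9.75268939e-01  1.38133908e-03]
 [-1.21395041e-04 -1.44387661e-03 -9.99998950e-01]]
```

The fit agrees to about 2 mm and the side view confirms it: rack origin (0.5306, -0.1330), yaw -4.95°. A turn of +72.3° puts the closing axis along rack x, which suits both the press and the push. Next I travel to above the tab.

```bash
python3 -m jog '[{"dx":0.03,"dy":0.04,"wz":0.04,"grip":0},{"dx":0.06,"dy":0.08,"wz":0.08,"grip":0},{"dx":0.09,"dy":0.125,"wz":0.12,"grip":0},{"dx":0.12,"dy":0.17,"wz":0.16,"grip":0},{"dx":0.15,"dy":0.21,"wz":0.2,"grip":0},{"dx":0.18,"dy":0.25,"wz":0.24,"grip":0},{"dx":0.21,"dy":0.29,"wz":0.28,"grip":0},{"dx":0.24,"dy":0.335,"wz":0.32,"grip":0},{"dx":0.27,"dy":0.38,"wz":0.36,"grip":0},{"dx":0.31,"dy":0.42,"wz":0.4,"grip":0},{"dx":0.34,"dy":0.46,"wz":0.44,"grip":0},{"dx":0.37,"dy":0.5,"wz":0.48,"grip":0},{"dx":0.4,"dy":0.55,"wz":0.52,"grip":0},{"dx":0.43,"dy":0.59,"wz":0.56,"grip":0},{"dx":0.46,"dy":0.63,"wz":0.6,"grip":0},{"dx":0.49,"dy":0.67,"wz":0.64,"grip":0},{"dx":0.52,"dy":0.72,"wz":0.68,"grip":0},{"dx":0.55,"dy":0.76,"wz":0.72,"grip":0},{"dx":0.58,"dy":0.8,"wz":0.76,"grip":0},{"dx":0.62,"dy":0.849,"wz":0.803,"grip":0}]'
cat > st.py <<'E'
from h import *
from scipy.spatial.transform import Rotation as Ro
q=np.load("rack.npz"); s=monitor.get_state(); p=np.array(s["tool_pos"])
r=q["R"].T@(p[:2]-q["t"]); M=Ro.from_rotvec(s["ee_rot"]).as_matrix()
print("t",s["time_s"],"rack tip mm",np.round(r*1000,1),round((p[2]+.025*M[2,2])*1000,1),"tcp z",p[2].round(4),"yaw err deg",np.degrees(np.arctan2(M[1,1],M[0,1])-q["th"]).round(2),"tool z",M[:,2].round(3),"F",np.round(s["ft_force"],1),"w",round(s["gripper_width"],4),"q",np.round(s["joint_positions"],2))
def sh(x,y): # shift in jog units to reach rack point mm
    return ((q["R"]@[x/1000,y/1000]+q["t"]-p[:2])/.75).round(4)
E
python3 - <<'E'
from st import *
print("to tab",sh(89,71))
E
```

```text
t 0.1 rack tip mm [-319.7 -603.5] 217.8 tcp z 0.2428 yaw err deg -72.28 tool z [-0.     0.001 -1.   ] F [ 0.9  0.3 -0.1] w 0.0931 q [ 1.27  0.6  -0.    1.6   0.    0.94 -0.08]
to tab [0.6204 0.849 ]invalid input at $[0]: expected keys wx, wy, wz, dx, dy, dz, grip
```

Every row must carry all the keys, so I'll retype it with coarser steps, since the rate cap does the interpolating.

```bash
python3 -m jog '[{"wx":0,"wy":0,"wz":0.08,"dx":0.06,"dy":0.08,"dz":0,"grip":0},{"wx":0,"wy":0,"wz":0.08,"dx":0.06,"dy":0.08,"dz":0,"grip":0},{"wx":0,"wy":0,"wz":0.2,"dx":0.15,"dy":0.21,"dz":0,"grip":0},{"wx":0,"wy":0,"wz":0.2,"dx":0.15,"dy":0.21,"dz":0,"grip":0},{"wx":0,"wy":0,"wz":0.2,"dx":0.15,"dy":0.21,"dz":0,"grip":0},{"wx":0,"wy":0,"wz":0.32,"dx":0.25,"dy":0.34,"dz":0,"grip":0},{"wx":0,"wy":0,"wz":0.32,"dx":0.25,"dy":0.34,"dz":0,"grip":0},{"wx":0,"wy":0,"wz":0.32,"dx":0.25,"dy":0.34,"dz":0,"grip":0},{"wx":0,"wy":0,"wz":0.48,"dx":0.37,"dy":0.5,"dz":0,"grip":0},{"wx":0,"wy":0,"wz":0.48,"dx":0.37,"dy":0.5,"dz":0,"grip":0},{"wx":0,"wy":0,"wz":0.48,"dx":0.37,"dy":0.5,"dz":0,"grip":0},{"wx":0,"wy":0,"wz":0.48,"dx":0.37,"dy":0.5,"dz":0,"grip":0},{"wx":0,"wy":0,"wz":0.64,"dx":0.5,"dy":0.68,"dz":0,"grip":0},{"wx":0,"wy":0,"wz":0.64,"dx":0.5,"dy":0.68,"dz":0,"grip":0},{"wx":0,"wy":0,"wz":0.64,"dx":0.5,"dy":0.68,"dz":0,"grip":0},{"wx":0,"wy":0,"wz":0.803,"dx":0.62,"dy":0.849,"dz":0,"grip":0},{"wx":0,"wy":0,"wz":0.803,"dx":0.62,"dy":0.849,"dz":0,"grip":0},{"wx":0,"wy":0,"wz":0.803,"dx":0.62,"dy":0.849,"dz":0,"grip":0},{"wx":0,"wy":0,"wz":0.803,"dx":0.62,"dy":0.849,"dz":0,"grip":0},{"wx":0,"wy":0,"wz":0.803,"dx":0.62,"dy":0.849,"dz":0,"grip":0}]'
python3 - <<'E'
from st import *
print("to tab",sh(89,71))
E
```

```text
time_s: 1.77
tool_pos: [0.6267, -0.0666, 0.2434]
ee_rot: [-2.313, -2.125, -0.002]
ft_force: [-0.1, 0.3, 0.8]
gripper_width: 0.0005
finger_force: 0.0
t 1.7667 rack tip mm [90.  74.4] 218.4 tcp z 0.2434 yaw err deg 0.12 tool z [ 0.     0.001 -1.   ] F [-0.1  0.3  0.8] w 0.0005 q [ 0.29  0.51 -0.4   1.81  0.25  0.87 -0.31]
to tab [-0.0018 -0.0044]
```

```bash
python3 -m jog '[{"wx":0,"wy":0,"wz":0,"dx":-0.001,"dy":-0.003,"dz":-0.04,"grip":0},{"wx":0,"wy":0,"wz":0,"dx":-0.001,"dy":-0.003,"dz":-0.08,"grip":0},{"wx":0,"wy":0,"wz":0,"dx":-0.001,"dy":-0.003,"dz":-0.12,"grip":0},{"wx":0,"wy":0,"wz":0,"dx":-0.001,"dy":-0.003,"dz":-0.14,"grip":0},{"wx":0,"wy":0,"wz":0,"dx":-0.001,"dy":-0.003,"dz":-0.152,"grip":0},{"wx":0,"wy":0,"wz":0,"dx":-0.001,"dy":-0.003,"dz":-0.152,"grip":0},{"wx":0,"wy":0,"wz":0,"dx":-0.001,"dy":-0.003,"dz":-0.152,"grip":0}]'
python3 - <<'E'
from st import *
print("to tab",sh(89,71))
cv2.imwrite("pics/side1.png",cv2.resize(snapshot("side")[150:370,250:470],(600,600),interpolation=cv2.INTER_CUBIC))
E
```

```text
time_s: 2.35
tool_pos: [0.6246, -0.0725, 0.1298]
ee_rot: [-2.315, -2.123, 0.0]
ft_force: [0.1, -0.7, 0.5]
gripper_width: 0.0004
finger_force: 0.0
t 2.35 rack tip mm [88.4 68.4] 104.8 tcp z 0.1298 yaw err deg -0.01 tool z [-0.  0. -1.] F [ 0.1 -0.7  0.5] w 0.0004 q [ 0.25  0.64 -0.34  1.91  0.34  0.65 -0.38]
to tab [0.0011 0.0034]
```

View pics/side1.png

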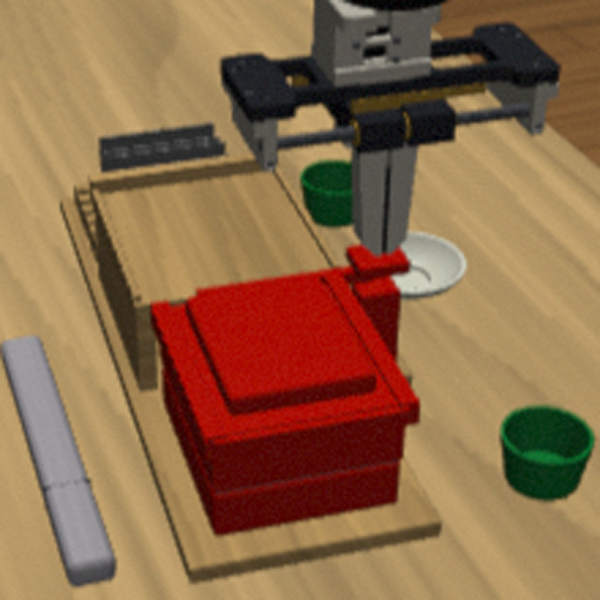

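The side view shows the closed fingertips right above the red pad, at crop (380,255). I press down slowly and watch the force.

```bash
python3 -m jog '[{"wx":0,"wy":0,"wz":0,"dx":0.001,"dy":0.002,"dz":-0.004,"grip":0},{"wx":0,"wy":0,"wz":0,"dx":0.001,"dy":0.002,"dz":-0.008,"grip":0},{"wx":0,"wy":0,"wz":0,"dx":0.001,"dy":0.002,"dz":-0.011,"grip":0},{"wx":0,"wy":0,"wz":0,"dx":0.001,"dy":0.002,"dz":-0.014,"grip":0},{"wx":0,"wy":0,"wz":0,"dx":0.001,"dy":0.002,"dz":-0.017,"grip":0},{"wx":0,"wy":0,"wz":0,"dx":0.001,"dy":0.002,"dz":-0.02,"grip":0},{"wx":0,"wy":0,"wz":0,"dx":0.001,"dy":0.002,"dz":-0.022,"grip":0},{"wx":0,"wy":0,"wz":0,"dx":0.001,"dy":0.002,"dz":-0.024,"grip":0},{"wx":0,"wy":0,"wz":0,"dx":0.001,"dy":0.002,"dz":-0.024,"grip":0}]'
python3 -c "import st"
```

```text
time_s: 3.15
tool_pos: [0.6255, -0.0711, 0.1114]
ee_rot: [2.315, 2.123, 0.001]
ft_force: [1.3, -0.2, 2.3]
gripper_width: 0.0005
finger_force: 1.1
t 3.15 rack tip mm [89.2 69.8] 86.4 tcp z 0.1114 yaw err deg -0.01 tool z [ 0.  0. -1.] F [ 1.3 -0.2  2.3] w 0.0005 q [ 0.24  0.67 -0.33  1.92  0.35  0.61 -0.4 ]
```

```bash
python3 -m jog '[{"wx":0,"wy":0,"wz":0,"dx":0,"dy":0,"dz":-0.001,"grip":0},{"wx":0,"wy":0,"wz":0,"dx":0,"dy":0,"dz":-0.002,"grip":0},{"wx":0,"wy":0,"wz":0,"dx":0,"dy":0,"dz":-0.002,"grip":0}]'
python3 -m jog '[{"wx":0,"wy":0,"wz":0,"dx":0,"dy":0,"dz":-0.001,"grip":0},{"wx":0,"wy":0,"wz":0,"dx":0,"dy":0,"dz":-0.001,"grip":0}]'
python3 -c "import st"
```

```text
time_s: 3.4
tool_pos: [0.6254, -0.071, 0.1113]
ee_rot: [2.315, 2.123, 0.001]
ft_force: [-1.3, 0.2, 13.8]
gripper_width: 0.0003
finger_force: 7.1
time_s: 3.57
tool_pos: [0.6255, -0.071, 0.1112]
ee_rot: [2.315, 2.122, 0.001]
ft_force: [-3.3, 0.0, 20.7]
gripper_width: 0.0007
finger_force: 10.5
t 3.5667 rack tip mm [89.1 69.9] 86.2 tcp z 0.1112 yaw err deg -0.02 tool z [ 0.001 -0.001 -1.   ] F [-3.3  0.  20.7] w 0.0007 q [ 0.24  0.67 -0.32  1.92  0.35  0.61 -0.4 ]
```

The hard stop is reached: force rises to 20.7 N at tip z 86.2. I lift, then move behind the cover.

```bash
python3 -m jog '[{"wx":0,"wy":0,"wz":0,"dx":0,"dy":0,"dz":0.03,"grip":0},{"wx":0,"wy":0,"wz":0,"dx":0,"dy":0,"dz":0.07,"grip":0},{"wx":0,"wy":0,"wz":0,"dx":-0.03,"dy":-0.04,"dz":0.08,"grip":0.5},{"wx":0,"wy":0,"wz":0,"dx":-0.06,"dy":-0.08,"dz":0.08,"grip":0.5},{"wx":0,"wy":0,"wz":0,"dx":-0.09,"dy":-0.12,"dz":0.08,"grip":0.5},{"wx":0,"wy":0,"wz":0,"dx":-0.12,"dy":-0.16,"dz":0.08,"grip":0.5},{"wx":0,"wy":0,"wz":0,"dx":-0.135,"dy":-0.186,"dz":0.08,"grip":0.5},{"wx":0,"wy":0,"wz":0,"dx":-0.135,"dy":-0.186,"dz":0.08,"grip":0.5},{"wx":0,"wy":0,"wz":0,"dx":-0.135,"dy":-0.186,"dz":0.08,"grip":0.5},{"wx":0,"wy":0,"wz":0,"dx":-0.135,"dy":-0.186,"dz":0.08,"grip":0.5}]'
python3 - <<'E'
from st import *
print("to",sh(0,-77))
im=snapshot("top"); cv2.imwrite("pics/top1.png",im[150:310,200:440].repeat(3,0).repeat(3,1))
E
```

```text
time_s: 4.4
tool_pos: [0.524, -0.2099, 0.1692]
ee_rot: [-2.315, -2.123, -0.0]
ft_force: [0.1, 0.8, -0.2]
gripper_width: 0.0453
finger_force: 0.0
t 4.4 rack tip mm [  0.  -77.3] 144.2 tcp z 0.1692 yaw err deg -0.0 tool z [-0.     0.001 -1.   ] F [ 0.1  0.8 -0.2] w 0.0453 q [ 0.55  0.53 -0.38  2.02  0.32  0.65 -0.13]
to [-0.      0.0003]
```

View pics/top1.png

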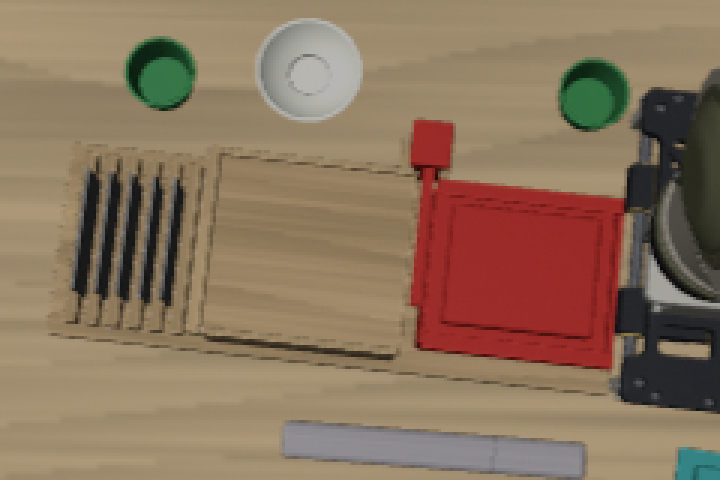

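The top view shows the tab pad at (432,144) still pressed, the scene undisturbed and the gripper behind the box. I descend to tip z ≈ 91.5, then start the push.

```bash
python3 -m jog '[{"wx":0,"wy":0,"wz":0,"dx":0,"dy":0,"dz":-0.03,"grip":0.5},{"wx":0,"wy":0,"wz":0,"dx":0,"dy":0,"dz":-0.055,"grip":0.5},{"wx":0,"wy":0,"wz":0,"dx":0,"dy":0,"dz":-0.07,"grip":0.5},{"wx":0,"wy":0,"wz":0,"dx":0,"dy":0,"dz":-0.07,"grip":0.5},{"wx":0,"wy":0,"wz":0,"dx":0,"dy":0,"dz":-0.07,"grip":0.5}]'
python3 - <<'E'
from st import *
for y in (-61,-40,-20,0,20,40,60,80,85,88): print(y,sh(0,y))
E
```

```text
time_s: 4.87
tool_pos: [0.5242, -0.2095, 0.1165]
ee_rot: [-2.313, -2.124, 0.001]
ft_force: [1.0, -0.3, 0.5]
gripper_width: 0.0465
finger_force: 0.0
t 4.8667 rack tip mm [  0.2 -76.8] 91.5 tcp z 0.1165 yaw err deg 0.08 tool z [-0.001  0.001 -1.   ] F [ 1.  -0.3  0.5] w 0.0465 q [ 0.51  0.6  -0.33  2.06  0.37  0.54 -0.18]
-61 [0.0016 0.021 ]
-40 [0.004  0.0489]
-20 [0.0063 0.0755]
0 [0.0086 0.102 ]
20 [0.0109 0.1286]
40 [0.0132 0.1552]
60 [0.0155 0.1817]
80 [0.0178 0.2083]
85 [0.0184 0.215 ]
88 [0.0187 0.2189]
```

```bash
python3 -m jog '[{"wx":0,"wy":0,"wz":0,"dx":0.001,"dy":0.01,"dz":0,"grip":0.5},{"wx":0,"wy":0,"wz":0,"dx":0.0016,"dy":0.018,"dz":0,"grip":0.5},{"wx":0,"wy":0,"wz":0,"dx":0.002,"dy":0.024,"dz":0,"grip":0.5},{"wx":0,"wy":0,"wz":0,"dx":0.0025,"dy":0.03,"dz":0,"grip":0.5},{"wx":0,"wy":0,"wz":0,"dx":0.003,"dy":0.036,"dz":0,"grip":0.5},{"wx":0,"wy":0,"wz":0,"dx":0.0035,"dy":0.043,"dz":0,"grip":0.5},{"wx":0,"wy":0,"wz":0,"dx":0.004,"dy":0.049,"dz":0,"grip":0.5}]'
python3 -c "import st"
```

```text
time_s: 5.45
tool_pos: [0.527, -0.1733, 0.1171]
ee_rot: [2.315, 2.123, 0.0]
ft_force: [0.3, -0.9, 0.9]
gripper_width: 0.0467
finger_force: 0.4
t 5.45 rack tip mm [ -0.1 -40.5] 92.1 tcp z 0.1171 yaw err deg -0.01 tool z [ 0. -0. -1.] F [ 0.3 -0.9  0.9] w 0.0467 q [ 0.44  0.59 -0.33  2.08  0.37  0.52 -0.24]
```

```bash
python3 -m jog '[{"wx":0,"wy":0,"wz":0,"dx":0.001,"dy":0.009,"dz":0,"grip":0.5},{"wx":0,"wy":0,"wz":0,"dx":0.0016,"dy":0.018,"dz":0,"grip":0.5},{"wx":0,"wy":0,"wz":0,"dx":0.0023,"dy":0.027,"dz":0,"grip":0.5},{"wx":0,"wy":0,"wz":0,"dx":0.003,"dy":0.036,"dz":0,"grip":0.5},{"wx":0,"wy":0,"wz":0,"dx":0.004,"dy":0.045,"dz":0,"grip":0.5},{"wx":0,"wy":0,"wz":0,"dx":0.0047,"dy":0.054,"dz":0,"grip":0.5},{"wx":0,"wy":0,"wz":0,"dx":0.0055,"dy":0.063,"dz":0,"grip":0.5},{"wx":0,"wy":0,"wz":0,"dx":0.0062,"dy":0.072,"dz":0,"grip":0.5},{"wx":0,"wy":0,"wz":0,"dx":0.007,"dy":0.081,"dz":0,"grip":0.5},{"wx":0,"wy":0,"wz":0,"dx":0.0078,"dy":0.09,"dz":0,"grip":0.5},{"wx":0,"wy":0,"wz":0,"dx":0.0086,"dy":0.099,"dz":0,"grip":0.5},{"wx":0,"wy":0,"wz":0,"dx":0.0094,"dy":0.108,"dz":0,"grip":0.5},{"wx":0,"wy":0,"wz":0,"dx":0.01,"dy":0.117,"dz":0,"grip":0.5},{"wx":0,"wy":0,"wz":0,"dx":0.011,"dy":0.126,"dz":0,"grip":0.5},{"wx":0,"wy":0,"wz":0,"dx":0.011,"dy":0.126,"dz":0,"grip":0.5}]'
python3 - <<'E'
from st import *
for y in (70,80,87,89): print(y,sh(0,y))
cv2.imwrite("pics/side2.png",cv2.resize(snapshot("side")[150:370,230:450],(600,600),interpolation=cv2.INTER_CUBIC))
E
```

```text
time_s: 6.7
tool_pos: [0.5355, -0.0775, 0.1169]
ee_rot: [-2.313, -2.125, -0.001]
ft_force: [0.4, 1.4, -0.0]
gripper_width: 0.0466
finger_force: 0.0
t 6.7 rack tip mm [ 0.  55.7] 91.9 tcp z 0.1169 yaw err deg 0.09 tool z [ 0.     0.001 -1.   ] F [ 0.4  1.4 -0. ] w 0.0466 q [ 0.25  0.58 -0.31  2.11  0.35  0.49 -0.41]
70 [0.0016 0.019 ]
80 [0.0027 0.0323]
87 [0.0035 0.0416]
89 [0.0038 0.0442]
```

View pics/side2.png

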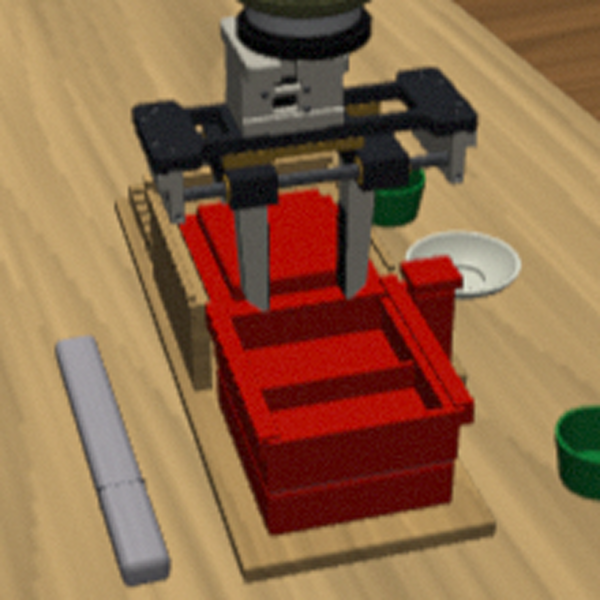

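The side view shows the cover mostly off the box and sliding straight on the shelf. Both fingertips, at crop (258,300) and (352,290), are on its rear face. I finish the push slowly.

```bash
python3 -m jog '[{"wx":0,"wy":0,"wz":0,"dx":0.0004,"dy":0.005,"dz":0,"grip":0.5},{"wx":0,"wy":0,"wz":0,"dx":0.0009,"dy":0.011,"dz":0,"grip":0.5},{"wx":0,"wy":0,"wz":0,"dx":0.0015,"dy":0.018,"dz":0,"grip":0.5},{"wx":0,"wy":0,"wz":0,"dx":0.002,"dy":0.024,"dz":0,"grip":0.5},{"wx":0,"wy":0,"wz":0,"dx":0.0026,"dy":0.03,"dz":0,"grip":0.5},{"wx":0,"wy":0,"wz":0,"dx":0.003,"dy":0.035,"dz":0,"grip":0.5},{"wx":0,"wy":0,"wz":0,"dx":0.0034,"dy":0.04,"dz":0,"grip":0.5},{"wx":0,"wy":0,"wz":0,"dx":0.0036,"dy":0.042,"dz":0,"grip":0.5},{"wx":0,"wy":0,"wz":0,"dx":0.0036,"dy":0.042,"dz":0,"grip":0.5}]'
python3 -c "import st"
```

```text
time_s: 7.5
tool_pos: [0.538, -0.0472, 0.1169]
ee_rot: [-2.315, -2.124, -0.0]
ft_force: [0.8, 0.7, -0.5]
gripper_width: 0.0464
finger_force: 0.0
t 7.5 rack tip mm [-0.1 86. ] 91.9 tcp z 0.1169 yaw err deg 0.03 tool z [ 0.  0. -1.] F [ 0.8  0.7 -0.5] w 0.0464 q [ 0.19  0.58 -0.3   2.12  0.35  0.49 -0.46]
```

```bash
python3 -m jog '[{"wx":0,"wy":0,"wz":0,"dx":-0.001,"dy":-0.013,"dz":0,"grip":0.5},{"wx":0,"wy":0,"wz":0,"dx":-0.003,"dy":-0.03,"dz":0,"grip":0.5},{"wx":0,"wy":0,"wz":0,"dx":-0.003,"dy":-0.035,"dz":0.03,"grip":0.5},{"wx":0,"wy":0,"wz":0,"dx":-0.003,"dy":-0.035,"dz":0.08,"grip":0.5},{"wx":0,"wy":0,"wz":0,"dx":-0.005,"dy":-0.07,"dz":0.13,"grip":0.5},{"wx":0,"wy":0,"wz":0,"dx":-0.01,"dy":-0.12,"dz":0.15,"grip":0.5},{"wx":0,"wy":0,"wz":0,"dx":-0.015,"dy":-0.17,"dz":0.15,"grip":0.5},{"wx":0,"wy":0,"wz":0,"dx":-0.02,"dy":-0.22,"dz":0.15,"grip":0.5},{"wx":0,"wy":0,"wz":0,"dx":-0.025,"dy":-0.27,"dz":0.15,"grip":0.5},{"wx":0,"wy":0,"wz":0,"dx":-0.03,"dy":-0.32,"dz":0.15,"grip":0.5},{"wx":0,"wy":0,"wz":0,"dx":-0.03,"dy":-0.32,"dz":0.15,"grip":0.5},{"wx":0,"wy":0,"wz":0,"dx":-0.03,"dy":-0.32,"dz":0.15,"grip":0.5}]'
python3 - <<'E'
from st import *
t=snapshot("top"); s_=snapshot("side"); cv2.imwrite("pics/top2.png",t)
a=cv2.resize(t[150:310,200:440],(600,400),interpolation=cv2.INTER_CUBIC)
b=cv2.resize(s_[170:370,230:430],(400,400),interpolation=cv2.INTER_CUBIC)
cv2.imwrite("pics/end.png",cv2.resize(np.hstack([a,b]),(800,320),interpolation=cv2.INTER_AREA))
c=camera_info("top")
for y in (131-65,147-65,147+65): print("flange edge y",y,[((pix(c,[*(q["R"]@[x/1e3,y/1e3]+q["t"]),.0855])-[200,150])*2.0).round(0) for x in (-55,55)])
E
```

```text
time_s: 8.5
tool_pos: [0.5138, -0.2914, 0.2289]
ee_rot: [-2.322, -2.116, 0.002]
ft_force: [-0.3, 1.3, 0.5]
gripper_width: 0.0464
finger_force: 0.0
t 8.5 rack tip mm [  -3.1 -159.4] 203.9 tcp z 0.2289 yaw err deg -0.35 tool z [-0.001 -0.001 -1.   ] F [-0.3  1.3  0.5] w 0.0464 q [ 0.69  0.48 -0.38  1.91  0.24  0.8   0.08]
flange edge y 66 [array([279., 226.]), array([289., 125.])]
flange edge y 82 [array([264., 224.]), array([274., 124.])]
flange edge y 212 [array([143., 211.]), array([155., 111.])]
```

View pics/end.png

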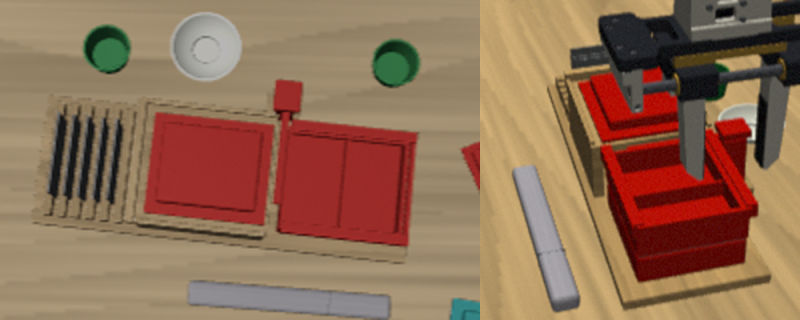

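The final view shows the cover flat on the shelf, with its rear edge running from (264,224) to (274,124). That is where the rear edge should be for an origin near y 147, past the required 131. The box is open, the tab is in, and the case, dish and cups have not moved.

```bash
python3 -c "
from workcell import robot; print(robot.finish_job())"
```

```text
the job is handed in; nothing more can be done
None
```

The job is handed in after about 8.5 s of robot time: the snap tab is pressed fully in, the cover was pushed wholly off the box and lies flat on the shelf, and the chopstick case, soy dish and food cups show no movement in the pictures.

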